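# Put the seasonings back on their own stands

### The job

Three seasoning containers stand loose on the right of the trolley; put each upright on the round wooden stand made for its width: the slim salt tube with the chrome cap on the smallest stand, the black-capped spice bottle on the middle one and the steel-lidded glass jar on the largest. Each must end up standing flat on the floor of its stand, inside the rim.

Things in the scene. Friction and masses are not known exactly. Their poses are not given: they have to be found in the camera images.
- salt_tube: loose slim hexagonal glass tube with a chrome cap, 38 mm across, 108 mm high (glass up to 81 mm, cap above); 70 g. Stands upright on the trolley top (z = 0). Origin: centre of its underside, z up
- black_cap: loose clear round spice bottle with a black screw cap, 56 mm across (cap 52 mm, from 101 mm up), 125 mm high; about 90 g. Stands upright on the trolley top (z = 0). Origin: centre of its underside, z up. (A green-capped bottle, a lemon, a timer and a mill elsewhere on the trolley are no part of the job.)
- steel_lid_jar: loose round glass jar with a steel lid, 68 mm across (lid 67 mm, from 84 mm up), 100 mm high; about 0.34 kg. Stands upright on the trolley top (z = 0). Origin: centre of its underside, z up. (The trolley stands in a doorway: keep clear of the tall door post and open door to its right, and of a shelf 0.47 m up beyond x = 0.54.)
- small_stand: the smallest of three round wooden stands, for the salt tube; fixed to the trolley top. Seat 54 mm across, its flat floor 4 mm above the trolley top, inside a 5 mm thick rim whose top is 10 mm above the trolley top; 64 mm across outside. Origin: centre of its underside, on the trolley top (z = 0); z up
- middle_stand: the middle of three round wooden stands, for the black-capped spice bottle; fixed to the trolley top. Seat 72 mm across, its flat floor 4 mm above the trolley top, inside a 5 mm thick rim whose top is 10 mm above the trolley top; 82 mm across outside. Origin: centre of its underside, on the trolley top (z = 0); z up
- large_stand: the largest of three round wooden stands, for the steel-lidded jar; fixed to the trolley top. Seat 84 mm across, its flat floor 4 mm above the trolley top, inside a 5 mm thick rim whose top is 10 mm above the trolley top; 94 mm across outside. Origin: centre of its underside, on the trolley top (z = 0); z up
Not all that is in view belongs to the job. Leave any turquoise look-alike of the black_cap alone.

How it is judged:
At the end, for the whole second after the job is handed in: Salt tube, black-capped bottle and steel-lidded jar stand upright (within 0.12 rad) on the floors of the smallest, middle and largest stand, centres within 12 mm of the stand's, released and at rest (horizontal distance between salt_tube and small_stand below 0.012 m and z of salt_tube in the frame of small_stand between 0.001 and 0.007 m and angle between each of salt_tube, black_cap, steel_lid_jar's own z axis and vertical below 0.12 rad and linear speed of each of salt_tube, black_cap, steel_lid_jar below 0.02 m/s and angular speed of each of salt_tube, black_cap, steel_lid_jar below 0.2 rad/s and horizontal distance between black_cap and middle_stand below 0.012 m and z of black_cap in the frame of middle_stand between 0.001 and 0.007 m and horizontal distance between steel_lid_jar and large_stand below 0.012 m and z of steel_lid_jar in the frame of large_stand between 0.001 and 0.007 m); the robot touches nothing.
It also fails if it takes over 83 s, if anything falls off the work surface, if the arm or the gripper's body presses on something with over 40 N, if the wrist force passes 120 N, or if a joint passes its speed limit or range.

### The arm

A 6-joint arm with a two-finger parallel gripper is mounted at the origin on a cart in front of the work surface, level with it; the furniture and walls round the work are solid. World frame = base frame: x ahead of the robot, y to its left, z up, the work surface at z = 0. Lengths are in m, angles in rad, forces in N, time in s.
With the tool pointing down it reaches from about 0.325 to 0.925 m from the base axis. Payload 3.1 kg.
Tool frame: the origin (TCP) lies at the centre of the arm's flange, where the gripper is bolted on; the fingertips stand 173 mm ahead of it and the grasp point (between the pads) lies 155 mm ahead of it; z points along the fingers, y is the line along which they close (so a half turn about z gives the same grasp; the last joint's range is limited). The gripper opens to 85 mm and grips with 20 to 120 N. Pads are 22 mm wide; open, the fingers measure 114 mm over their backs; the gripper's body (76 mm by 85 mm) begins 54 mm behind the grasp point. The pads swing forward as they close: fully open they stand 13 mm farther back than shut.
Start: joints at [1.164, 0.217, 1.613, -0, 1.311, -0.112], TCP at [0.182, 0.598, 0.405] pointing down, gripper open.
Joint ranges: [-2.75, 2.75], [-0.78, 2.1], [0.31, 2.55], [-1.13, 4.27], [0.13, 2.63], [-2.58, 2.58]. Speed limits (rad/s): [2.79, 2.79, 3.14, 3.14, 3.14, 3.14].

### API

Orientations are given as a unit quaternion [w, x, y, z].
In Python, from plant import robot, imaging gives the robot as it stands.
- The arm moves only by the tool jog_arm, never from a script. Its arguments are lists of equal length, an entry for each row: "slide": the shift along the tool's x, y, z in m, a list of three; "dr": the turn, a rotation vector about the tool's x, y, z in rad, a list of three. In form: {"slide": [[x, y, z], ...], "dr": [[rx, ry, rz], ...]}. A call has 1 to 8 rows; each row is the pose to reach, as a shift and turn from the pose commanded when the call began, along the tool's axes at that moment; what a row does not reach only later rows make up. A row lasts 1/10 s, in which the tool goes at most 50 mm and 8.59 degrees, less where a joint would pass 70% of its speed; a pose out of reach is approached as far as the arm can. A call with a gripper value outside its range is refused whole. "claw" is the opening, from 0 (shut) to 1 (fully open), set as the call begins (left out, the last holds). The fingers move at their own pace and stop on an object; "force" is the grip in N (left out, the last holds). Time passes only in rows, so rows that repeat a pose let the fingers close. It gives the time, the measured TCP pose, the force, the opening and the grip force at its end, in the units of the state.
- robot.read_state(): the state, without advancing time (a new reading comes with each control period).
- imaging.get_image(name): name is "side" or "top"; returns a dict with "frame" (400x640x3 uint8, red, green, blue), "range_z" (400x640 float32, m along the optical axis (not along the pixel's ray), 0 where there is no reading), "K" (3x3 intrinsics, pixels), "k1" (the pictures are not rectified: a ray, as slopes to the right and down, at radius r is drawn at 1 + k1 r^2 times it, then the intrinsics apply), "cam_to_world" (4x4, takes a point from camera to world coordinates). Camera axes: x right, y up, looking along -z (the intrinsics and any distortion apply to the point x, -y, -z); pixel columns grow to the right and rows downward; lengths in m; the calibration is good to about 2 mm. A picture is of the moment at which its call begins.
- robot.close_job(): hands the job in; it is judged then, once.
The state is a dict: "t": time; "q": joint angles; "qd": joint speeds; "tau": joint torques, N m; "ee_pos": TCP position; "orientation": TCP orientation; "wrist_force": force on the tool from outside, world axes, zero at the start; "ft_torque": the same for the moment, N m; "finger_gap": opening from 0.0 (shut) to 1.0 (fully open); "finger_force": force on a finger pad.
Only numpy, scipy, OpenCV 4.12 (cv2) and the standard library are available. Lean on these libraries where they do the work, as an engineer would, in place of code of your own. Each camera call takes 0.05 s, during which the arm holds its last target. There are 200 camera calls.

## Working session

There is one attempt and no reset: what is moved stays moved. The work goes in short steps, Python scripts to look and compute and a tool call to move; the robot and the scene stay as the last step left them, time stands still between calls to the robot, and variables do not carry over. Pictures are saved under pics/ and viewed, at most 14 in all, crops included, and the job is handed in when it is done.

Besides the shell and the picture viewer there is one more tool, called after ">>>" in YAML: its name, and indented under it one key for each argument. jog_arm: Moves the arm, as the interface text tells. Its arguments: {"type":"object","properties":{"slide":{"type":"array"},"dr":{"type":"array"},"claw":{"type":"number"},"force":{"type":"number"}},"required":["slide","dr"]}

```bash
mkdir -p pics; cat > h.py <<'E'
import numpy as np, cv2
from plant import robot, imaging
def snap(n,f=None):
    d=imaging.get_image(n)
    if f: cv2.imwrite('pics/'+f,cv2.cvtColor(d['frame'],cv2.COLOR_RGB2BGR))
    return d
def rays(d,u,v):
    K=np.array(d['K']);k=float(d['k1'])
    p=np.stack([(np.asarray(u,float)-K[0,2])/K[0,0],(np.asarray(v,float)-K[1,2])/K[1,1]],-1)
    q=p.copy()
    for _ in range(20): q=p/(1+k*(q**2).sum(-1,keepdims=True))
    T=np.array(d['cam_to_world'])
    c=np.concatenate([q[...,:1],-q[...,1:],-np.ones_like(q[...,:1])],-1)
    return T[:3,3],c@T[:3,:3].T
def on_plane(d,u,v,z):
    o,r=rays(d,u,v); return o+r*((z-o[2])/r[...,2:3])
def cloud(d):
    v,u=np.mgrid[:400,:640]; o,r=rays(d,u,v); return o+r*d['range_z'][...,None]
E
python3 - <<'E'
from h import *
for n in('side','top'):
    d=snap(n,n+'1.png'); np.savez(n+'1.npz',**d); print(n,d['K'],d['k1'],d['cam_to_world'])
s=robot.read_state();print(s['t'],s['ee_pos'],s['orientation'],s['finger_gap'])
E
```

```text
side [[384.0245012    0.         324.72208074]
 [  0.         384.0245012  195.94058893]
 [  0.           0.           1.        ]] -0.031079913379935174 [[-0.90125641  0.19570396 -0.38657062  0.00865364]
 [-0.43324981 -0.39548519  0.80986793  1.08713363]
 [ 0.00561141  0.89738031  0.44122227  0.40189703]
 [ 0.          0.          0.          1.        ]]
top [[398.35999825   0.         319.62795485]
 [  0.         398.35999825 198.8396532 ]
 [  0.           0.           1.        ]] 0.01492412422773753 [[ 0.00894735  0.99812783 -0.06050443  0.2553244 ]
 [-0.99979139  0.01004044  0.01778645  0.39070572]
 [ 0.01836064  0.06033266  0.99800945  0.88986454]
 [ 0.          0.          0.          1.        ]]
0.1 [0.18142384 0.59769262 0.40345104] [-2.91615397e-04  1.46876519e-01  9.89154192e-01 -1.08974180e-03] 1.0009279350140503
```

View pics/top1.png

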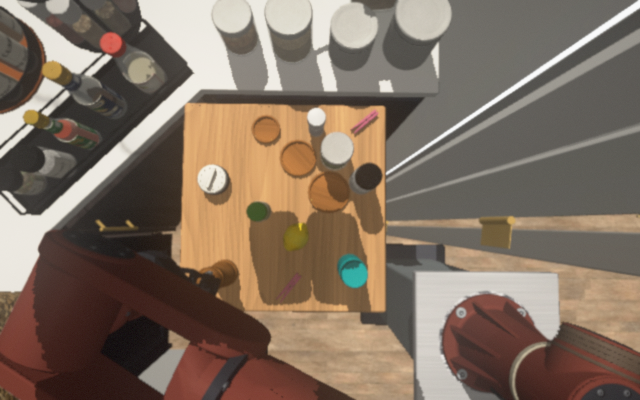

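View pics/side1.png

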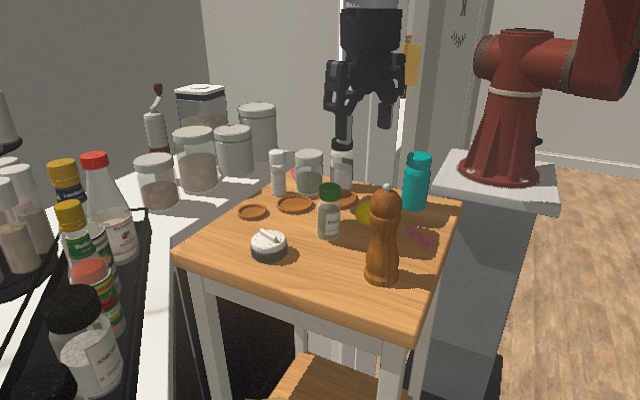

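The top view shows the stands at (266,129), (298,158) and (328,191). The salt cap is at (316,119), the steel lid at (337,148) and the black cap at (368,176).

```bash
python3 - <<'E'
from h import *
d=dict(np.load('top1.npz')); P=cloud(d); f=d['frame']
for n,(u,v),h in(('salt',(316,119),.108),('black',(368,176),.125),('jar',(337,148),.1)):
    m=np.zeros((400,640),bool); m[v-30:v+30,u-30:u+30]=1
    m&=abs(P[...,2]-h)<.012
    nl,l,st,c=cv2.connectedComponentsWithStats(m.astype(np.uint8)); i=1+st[1:,4].argmax()
    vv,uu=np.where(l==i); (a,b),r=cv2.minEnclosingCircle(np.stack([uu,vv],1).astype(np.float32))
    print(n,st[i],(a,b),r,on_plane(d,a,b,h).round(4),'r',r/398*(.89-h),'z',P[l==i][:,2].mean())
for n,(u,v) in(('small',(266,129)),('mid',(298,158)),('large',(328,191)),('wood',(225,150))):
    print(n,on_plane(d,u,v,.004).round(3),f[v,u],cv2.cvtColor(f,cv2.COLOR_RGB2HSV)[v,u],P[v,u])
print('corners',[on_plane(d,u,v,0).round(3) for u,v in((386,106),(385,311),(186,104))])
for n,(u,v,z) in dict(green=(258,211,.1),lemon=(295,237,.05),tur=(352,270,.125)).items(): print(n,P[v,u].round(3))
c=cv2.resize(f[90:220,230:400],None,fx=4.6,fy=4.6,interpolation=cv2.INTER_CUBIC); cv2.imwrite('pics/crop1.png',c[...,::-1])
E
```

```text
salt [321 132  25  17 365] (333.0, 141.0) 13.89254379272461 [0.418  0.3513 0.108 ] r 0.02729640514047901 z 0.09926030713057417
black [355 162  27  27 560] (368.30645751953125, 175.13548278808594) 13.43655014038086 [0.3486 0.2833 0.125 ] r 0.025826534817566228 z 0.12383142464050632
jar [321 132  33  33 867] (336.48486328125, 147.85916137695312) 16.811227798461914 [0.4059 0.3438 0.1   ] r 0.033369020001972144 z 0.09922290521128406
small [0.465 0.497 0.004] [177 118  68] [ 14 157 177] [0.46463313 0.49659966 0.00502548]
mid [0.4   0.424 0.004] [176 116  65] [ 14 161 176] [0.39968496 0.42406698 0.00692174]
large [0.327 0.356 0.004] [133  90  51] [ 14 157 133] [0.32675917 0.35638182 0.00382466]
wood [0.416 0.587 0.004] [212 160 108] [ 15 125 212] [ 0.41712665  0.58839503 -0.00143458]
corners [array([0.522, 0.226, 0.   ]), array([0.063, 0.229, 0.   ]), array([0.52 , 0.678, 0.   ])]
green [0.278 0.498 0.105]
lemon [0.226 0.427 0.053]
tur [0.167 0.314 0.125]
```

View pics/crop1.png

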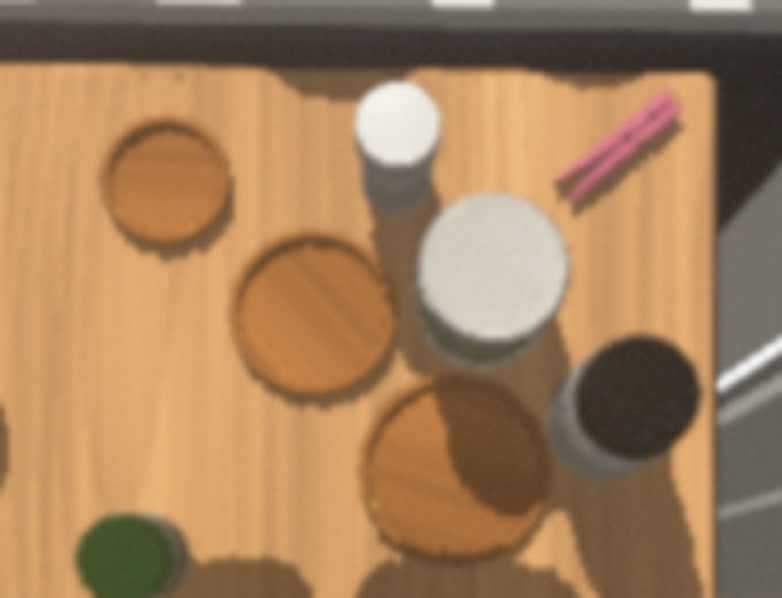

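```bash
python3 - <<'E'
from h import *
d=dict(np.load('top1.npz')); P=cloud(d); f=d['frame']
m=np.zeros((400,640),np.uint8); m[100:135,300:327]=1
m&=(abs(P[...,2]-.108)<.012)&(P[...,0]>.44)
nl,l,st,c=cv2.connectedComponentsWithStats(m); i=1+st[1:,4].argmax(); print(st[i],c[i],on_plane(d,*c[i],.108).round(4))
S=cv2.cvtColor(cv2.GaussianBlur(f,(3,3),0),cv2.COLOR_RGB2HSV)[...,1]
for n,(u,v),R in(('small',(266,130),16),('mid',(298,158),20),('large',(329,192),24)):
    m=np.zeros((400,640),np.uint8); cv2.circle(m,(u,v),R,1,-1); m&=(S>142)
    m=cv2.morphologyEx(m,cv2.MORPH_OPEN,np.ones((3,3)))
    cs,_=cv2.findContours(m,cv2.RETR_EXTERNAL,cv2.CHAIN_APPROX_NONE); k=cv2.convexHull(max(cs,key=cv2.contourArea))
    (a,b),r=cv2.minEnclosingCircle(k); e=cv2.fitEllipse(k)
    print(n,(a,b),r*2.22,e,on_plane(d,a,b,.007).round(4),on_plane(d,*e[0],.007).round(4))
E
```

```text
[307 108  19  19 295] [315.93559322 117.11186441] [0.4656 0.3856 0.108 ]
small (265.456787109375, 128.73342895507812) 30.484367523193363 ((265.57421875, 129.029541015625), (26.51029396057129, 27.160396575927734), 75.31529235839844) [0.4648 0.4976 0.007 ] [0.4641 0.4973 0.007 ]
mid (297.5613708496094, 157.75575256347656) 39.94830482482911 ((297.5528259277344, 157.74107360839844), (35.433170318603516, 35.94715118408203), 156.75535583496094) [0.4002 0.425  0.007 ] [0.4002 0.4251 0.007 ]
large (328.30450439453125, 191.8880157470703) 46.38737949371338 ((327.7951965332031, 192.48471069335938), (39.24853515625, 41.459754943847656), 124.57683563232422) [0.3245 0.3558 0.007 ] [0.3232 0.3569 0.007 ]
```

```bash
cat > go.py <<'E'
# usage: go.py x y z_grasp yaw_deg  -> slide/dr from the current pose
import sys; from h import *
from scipy.spatial.transform import Rotation as R
x,y,z,psi=map(float,sys.argv[1:5])
s=robot.read_state(); w,a,b,c=s['orientation']; Rt=R.from_quat([a,b,c,w])
p=np.radians(psi); Y=np.array([np.cos(p),np.sin(p),0]); Z=np.array([0,0,-1.])
G=R.from_matrix(np.stack([np.cross(Y,Z),Y,Z],1))
print('slide',Rt.inv().apply(np.array([x,y,z+.155])-s['ee_pos']).round(4),'dr',(Rt.inv()*G).as_rotvec().round(3),
 't',round(s['t'],2),'ee',np.round(s['ee_pos'],4),'q',np.round(s['q'],2),'F',np.round(s['wrist_force'],1),'gap',round(s['finger_gap'],3),'ff',s['finger_force'])
E
python3 go.py .4656 .3856 .2 100
```

```text
slide [-0.3336 -0.1203  0.0486] dr [-0.002 -0.001 -0.469] t 0.1 ee [0.1814 0.5977 0.4035] q [ 1.16  0.22  1.61  0.    1.31 -0.11] F [-0.9 -0.3  0.6] gap 1.001 ff 0.0
```

>>> jog_arm:
  slide:
    - [-0.3336,-0.1203,0.0486]
    - [-0.3336,-0.1203,0.0486]
    - [-0.3336,-0.1203,0.0486]
    - [-0.3336,-0.1203,0.0486]
    - [-0.3336,-0.1203,0.0486]
    - [-0.3336,-0.1203,0.0486]
    - [-0.3336,-0.1203,0.0486]
    - [-0.3336,-0.1203,0.0486]
  dr:
    - [0,0,-0.469]
    - [0,0,-0.469]
    - [0,0,-0.469]
    - [0,0,-0.469]
    - [0,0,-0.469]
    - [0,0,-0.469]
    - [0,0,-0.469]
    - [0,0,-0.469]
  claw: 0.8

```text
t: 0.9
ee_pos: [0.4687, 0.3828, 0.3547]
orientation: [-0.0, -0.085, 0.996, -0.001]
wrist_force: [-0.4, -0.1, -0.1]
finger_gap: 0.804
finger_force: 0.0
```

>>> jog_arm:
  slide:
    - [0,0,0]
    - [0,0,0]
    - [0,0,0]
  dr:
    - [0,0,0]
    - [0,0,0]
    - [0,0,0]

```text
t: 1.2
ee_pos: [0.4645, 0.3872, 0.3562]
orientation: [-0.0, -0.088, 0.996, 0.0]
wrist_force: [0.7, 0.8, 0.1]
finger_gap: 0.8
finger_force: 0.0
```

```bash
python3 go.py .4656 .3856 .095 100; python3 -c "
from h import *
d=snap('side','side2.png')"
```

```text
slide [-0.0008 -0.0018  0.1062] dr [ 0.001 -0.001  0.002] t 1.2 ee [0.4645 0.3872 0.3562] q [ 0.58  0.22  1.71  0.    1.22 -1.17] F [0.7 0.8 0.1] gap 0.8 ff 0.0
```

View pics/side2.png

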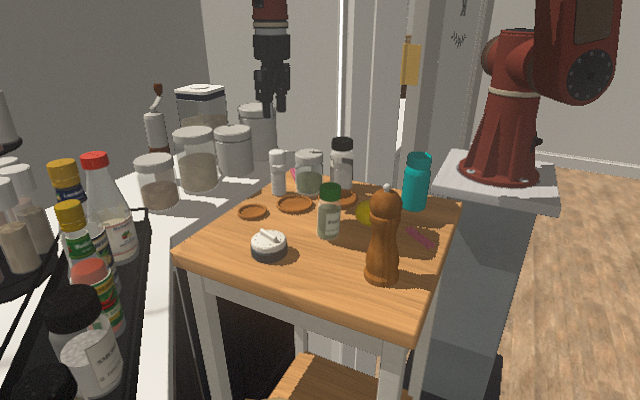

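The gripper hangs at (272,100), over the salt tube at (278,172). I'll descend and grip.

>>> jog_arm:
  slide:
    - [0,-0.001,0.035]
    - [0,-0.001,0.07]
    - [0,-0.001,0.09]
    - [0,-0.001,0.105]
    - [0,-0.001,0.105]
    - [0,-0.001,0.105]
    - [0,-0.001,0.105]
  dr:
    - [0,0,0]
    - [0,0,0]
    - [0,0,0]
    - [0,0,0]
    - [0,0,0]
    - [0,0,0]
    - [0,0,0]

```text
t: 1.95
ee_pos: [0.4666, 0.3859, 0.2531]
orientation: [0.002, -0.087, 0.996, 0.001]
wrist_force: [-0.4, -0.2, -0.2]
finger_gap: 0.798
finger_force: 0.0
```

>>> jog_arm:
  slide:
    - [0,0,0]
    - [0,0,0]
    - [0,0,0]
    - [0,0,0]
    - [0,0,0]
    - [0,0,0]
    - [0,0,0]
    - [0,0,0]
  dr:
    - [0,0,0]
    - [0,0,0]
    - [0,0,0]
    - [0,0,0]
    - [0,0,0]
    - [0,0,0]
    - [0,0,0]
    - [0,0,0]
  claw: 0.2
  force: 25

```text
t: 2.75
ee_pos: [0.4667, 0.3852, 0.2524]
orientation: [0.001, -0.087, 0.996, 0.0]
wrist_force: [-0.3, -1.6, 5.5]
finger_gap: 0.431
finger_force: 25.0
```

```bash
python3 go.py .4645 .4973 .210 100
```

```text
slide [-0.0175  0.1108 -0.1125] dr [ 0.     0.002 -0.   ] t 2.75 ee [0.4667 0.3852 0.2524] q [ 0.57  0.34  1.76 -0.    1.03 -1.17] F [-0.3 -1.6  5.5] gap 0.431 ff 25.036886036396027
```

>>> jog_arm:
  slide:
    - [0,0,-0.04]
    - [0,0,-0.06]
    - [-0.006,0.04,-0.06]
    - [-0.0175,0.08,-0.06]
    - [-0.0175,0.111,-0.06]
    - [-0.0175,0.111,-0.06]
    - [-0.0175,0.111,-0.06]
    - [-0.0175,0.111,-0.06]
  dr:
    - [0,0,0]
    - [0,0,0]
    - [0,0,0]
    - [0,0,0]
    - [0,0,0]
    - [0,0,0]
    - [0,0,0]
    - [0,0,0]

```text
t: 3.55
ee_pos: [0.4638, 0.4964, 0.31]
orientation: [-0.001, -0.087, 0.996, -0.001]
wrist_force: [1.0, -0.1, -0.8]
finger_gap: 0.435
finger_force: 25.6
```

```bash
python3 go.py .4645 .4973 .100 100; python3 - <<'E'
from h import *
d=snap('side'); f=d['frame']; c=cv2.resize(f[60:260,180:360],None,fx=3,fy=3,interpolation=cv2.INTER_CUBIC); cv2.imwrite('pics/c3.png',c[...,::-1])
E
```

```text
slide [-0.0009  0.0009  0.055 ] dr [-0.002 -0.002 -0.001] t 3.55 ee [0.4638 0.4964 0.31  ] q [ 0.72  0.42  1.55 -0.    1.18 -1.03] F [ 1.  -0.1 -0.8] gap 0.435 ff 25.59283286333084
```

View pics/c3.png

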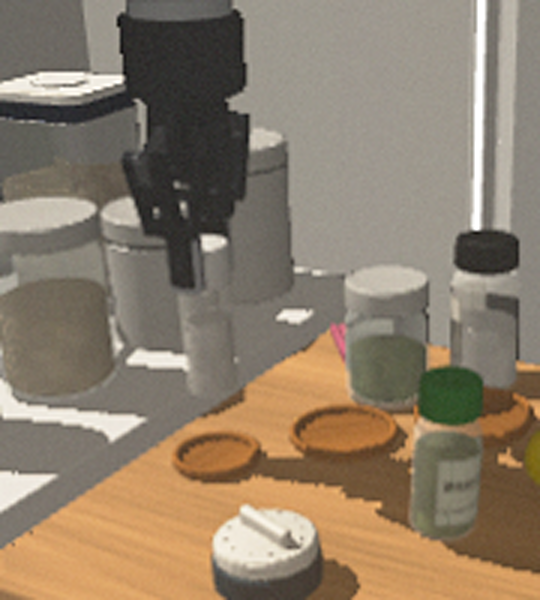

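The tube is held upright, its underside near (251,189) in the full picture, above the small stand at (252,212).

```bash
python3 - <<'E'
from h import *
d=snap('side')
print(on_plane(d,180+212/3,60+386/3,.058), on_plane(d,180+217/3,60+455/3,.007))
E
```

```text
[0.46494559 0.49383063 0.058     ] [0.46088794 0.50032501 0.007     ]
```

>>> jog_arm:
  slide:
    - [0.001,0.004,0.015]
    - [0.001,0.004,0.03]
    - [0.001,0.004,0.042]
    - [0.001,0.004,0.048]
    - [0.001,0.004,0.053]
    - [0.001,0.004,0.053]
    - [0.001,0.004,0.053]
  dr:
    - [0,0,0]
    - [0,0,0]
    - [0,0,0]
    - [0,0,0]
    - [0,0,0]
    - [0,0,0]
    - [0,0,0]

```text
t: 4.35
ee_pos: [0.4625, 0.5013, 0.2583]
orientation: [0.0, -0.087, 0.996, 0.0]
wrist_force: [-0.2, -0.3, -0.8]
finger_gap: 0.432
finger_force: 25.7
```

>>> jog_arm:
  slide:
    - [0,0,0]
    - [0,0,0]
    - [0,0,0]
    - [0,0,0]
    - [0,0,0]
  dr:
    - [0,0,0]
    - [0,0,0]
    - [0,0,0]
    - [0,0,0]
    - [0,0,0]
  claw: 0.75

```text
t: 4.85
ee_pos: [0.4623, 0.5012, 0.2583]
orientation: [0.0, -0.087, 0.996, 0.0]
wrist_force: [-0.3, -0.8, -0.7]
finger_gap: 0.753
finger_force: 0.0
```

>>> jog_arm:
  slide:
    - [0,0,-0.03]
    - [0,0,-0.07]
    - [0,0,-0.12]
    - [0,0,-0.12]
    - [0,0,-0.12]
  dr:
    - [0,0,0]
    - [0,0,0]
    - [0,0,0]
    - [0,0,0]
    - [0,0,0]
  claw: 1.0

```text
t: 5.35
ee_pos: [0.4628, 0.5016, 0.3813]
orientation: [0.002, -0.087, 0.996, 0.002]
wrist_force: [0.1, -0.5, -0.2]
finger_gap: 1.0
finger_force: 0.0
```

```bash
python3 go.py .3486 .2833 .210 0
```

```text
slide [ 0.1504 -0.1953  0.015 ] dr [6.000e-03 1.000e-03 1.745e+00] t 5.35 ee [0.4628 0.5016 0.3813] q [ 0.72  0.35  1.49 -0.    1.29 -1.02] F [ 0.1 -0.5 -0.2] gap 1.0 ff 0.0
```

>>> jog_arm:
  slide:
    - [0.0188,-0.0244,0.002]
    - [0.0376,-0.0488,0.004]
    - [0.0564,-0.0732,0.006]
    - [0.0752,-0.0976,0.008]
    - [0.094,-0.122,0.01]
    - [0.1128,-0.1464,0.012]
    - [0.1316,-0.1708,0.014]
    - [0.1504,-0.1953,0.015]
  dr:
    - [0,0,0.14]
    - [0,0,0.28]
    - [0,0,0.42]
    - [0,0,0.56]
    - [0,0,0.7]
    - [0,0,0.84]
    - [0,0,0.98]
    - [0,0,1.12]

```text
t: 6.15
ee_pos: [0.3465, 0.2812, 0.3607]
orientation: [-0.001, 0.458, 0.889, -0.002]
wrist_force: [1.4, -0.4, -0.0]
finger_gap: 1.001
finger_force: 0.0
```

>>> jog_arm:
  slide:
    - [0,0,0]
    - [0,0,0]
    - [0,0,0]
    - [0,0,0]
    - [0,0,0]
    - [0,0,0]
    - [0,0,0]
  dr:
    - [0,0,0.14]
    - [0,0,0.28]
    - [0,0,0.42]
    - [0,0,0.56]
    - [0,0,0.625]
    - [0,0,0.625]
    - [0,0,0.625]

```text
t: 6.85
ee_pos: [0.3476, 0.2824, 0.3618]
orientation: [-0.0, 0.707, 0.708, -0.001]
wrist_force: [0.2, -0.1, 0.1]
finger_gap: 1.001
finger_force: 0.0
```

```bash
python3 go.py .3486 .2833 .085 0; python3 - <<'E'
from h import *
d=snap('side','s4.png')
d=snap('top','t4.png')
E
```

```text
slide [0.001  0.0013 0.1218] dr [-0.002  0.001  0.001] t 6.85 ee [0.3476 0.2824 0.3618] q [ 0.53 -0.13  2.06 -0.    1.22  0.52] F [ 0.2 -0.1  0.1] gap 1.001 ff 0.0
```

View pics/s4.png

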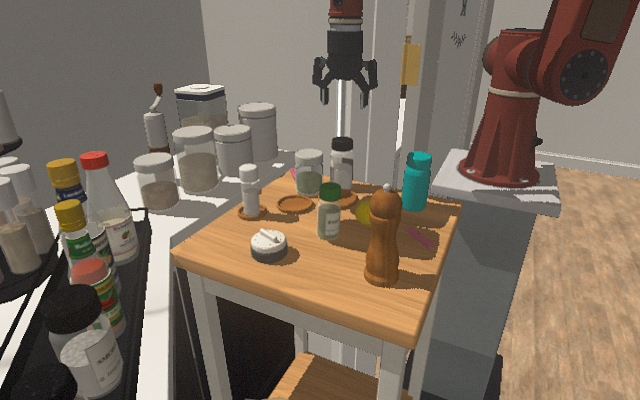

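View pics/t4.png

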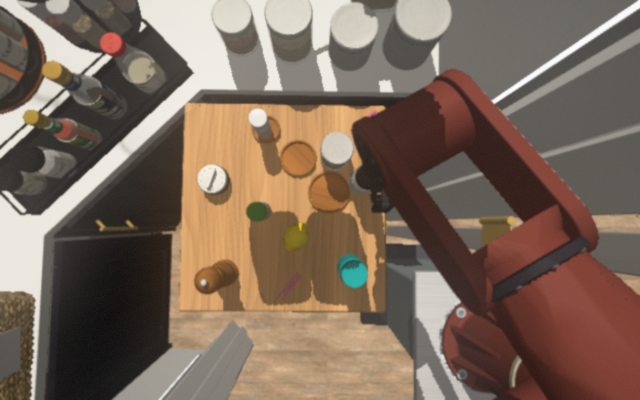

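The salt tube now stands upright on the small stand: side (249,195), cap in the top view (259,118). The gripper is over the black cap at (342,145) in the side view.

>>> jog_arm:
  slide:
    - [0.001,0.001,0.04]
    - [0.001,0.001,0.07]
    - [0.001,0.001,0.1]
    - [0.001,0.001,0.122]
    - [0.001,0.001,0.122]
    - [0.001,0.001,0.122]
    - [0.001,0.001,0.122]
  dr:
    - [0,0,0]
    - [0,0,0]
    - [0,0,0]
    - [0,0,0]
    - [0,0,0]
    - [0,0,0]
    - [0,0,0]

```text
t: 7.65
ee_pos: [0.3499, 0.2842, 0.2426]
orientation: [0.0, 0.707, 0.707, 0.001]
wrist_force: [0.4, 0.7, -0.4]
finger_gap: 0.999
finger_force: 0.0
```

>>> jog_arm:
  slide:
    - [0,0,0]
    - [0,0,0]
    - [0,0,0]
    - [0,0,0]
    - [0,0,0]
    - [0,0,0]
    - [0,0,0]
  dr:
    - [0,0,0]
    - [0,0,0]
    - [0,0,0]
    - [0,0,0]
    - [0,0,0]
    - [0,0,0]
    - [0,0,0]
  claw: 0.4
  force: 30

```text
t: 8.35
ee_pos: [0.3496, 0.2842, 0.2425]
orientation: [0.0, 0.707, 0.707, 0.001]
wrist_force: [-2.1, -0.2, 6.3]
finger_gap: 0.632
finger_force: 28.6
```

```bash
python3 go.py .4002 .425 .215 0
```

```text
slide [ 0.1409  0.0508 -0.1273] dr [ 0.001 -0.001  0.   ] t 8.35 ee [0.3496 0.2842 0.2425] q [0.53 0.06 2.13 0.   0.95 0.53] F [-2.1 -0.2  6.3] gap 0.632 ff 28.562248453963548
```

>>> jog_arm:
  slide:
    - [0,0,-0.04]
    - [0,0,-0.08]
    - [0,0,-0.12]
    - [0.03,0.01,-0.127]
    - [0.07,0.025,-0.127]
    - [0.11,0.04,-0.127]
    - [0.141,0.051,-0.127]
    - [0.141,0.051,-0.127]
  dr:
    - [0,0,0]
    - [0,0,0]
    - [0,0,0]
    - [0,0,0]
    - [0,0,0]
    - [0,0,0]
    - [0,0,0]
    - [0,0,0]

```text
t: 9.15
ee_pos: [0.4009, 0.4276, 0.3679]
orientation: [-0.0, 0.706, 0.708, 0.001]
wrist_force: [-0.1, -0.1, -1.1]
finger_gap: 0.629
finger_force: 29.8
```

>>> jog_arm:
  slide:
    - [0,0,0.03]
    - [0,0,0.06]
    - [0,0,0.06]
    - [0,0,0.06]
  dr:
    - [0,0,0]
    - [0,0,0]
    - [0,0,0]
    - [0,0,0]

```text
t: 9.55
ee_pos: [0.3996, 0.4239, 0.3075]
orientation: [-0.0, 0.707, 0.707, -0.001]
wrist_force: [-0.6, 0.2, 0.2]
finger_gap: 0.631
finger_force: 29.8
```

```bash
python3 go.py .4002 .425 .089 0; python3 - <<'E'
from h import *
d=snap('side'); np.savez('s5.npz',**d); f=d['frame']; c=cv2.resize(f[60:260,220:400],None,fx=3,fy=3,interpolation=cv2.INTER_CUBIC); cv2.imwrite('pics/c5.png',c[...,::-1])
E
```

```text
slide [0.0012 0.0007 0.0635] dr [-0.002  0.002 -0.   ] t 9.55 ee [0.3996 0.4239 0.3075] q [ 0.69  0.23  1.79 -0.    1.12  0.69] F [-0.6  0.2  0.2] gap 0.631 ff 29.77417229907587
```

View pics/c5.png

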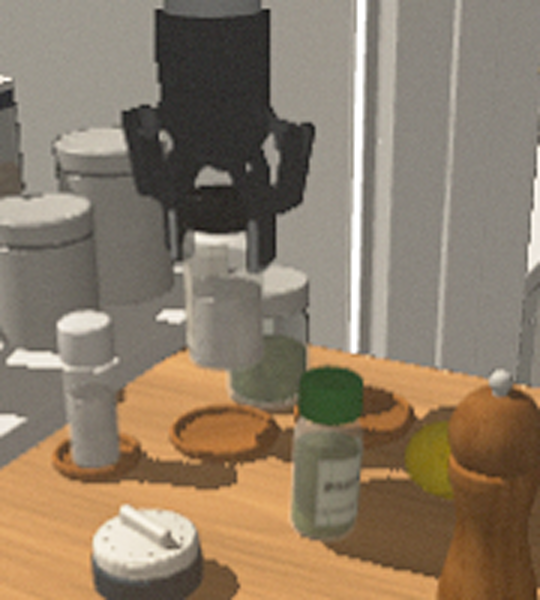

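The bottle hangs at crop (225,350), above the middle stand at crop (224,432), and the salt tube stands inside its rim at (97,456).

```bash
python3 - <<'E'
from h import *
d=dict(np.load('s5.npz'))
print(on_plane(d,220+225/3,60+350/3,.065), on_plane(d,220+224/3,60+432/3,.008))
d=snap('top');P=cloud(d)
m=np.zeros((400,640),np.uint8); m[100:140,240:280]=1
m&=(abs(P[...,2]-.112)<.012)
nl,l,st,c=cv2.connectedComponentsWithStats(m); i=1+st[1:,4].argmax(); print('salt',st[i],c[i],on_plane(d,*c[i],.112).round(4))
E
```

```text
[0.40464012 0.41081691 0.065     ] [0.39614803 0.43050687 0.008     ]Traceback (most recent call last):
  File "<stdin>", line 7, in <module>
ValueError: attempt to get argmax of an empty sequence
```

```bash
python3 - <<'E'
from h import *
d=dict(np.load('s5.npz')); o=np.array(d['cam_to_world'])[:2,3]
def front(cx,cy,z,r):
    p=on_plane(d,220+cx/3,60+cy/3,z)[:2]; n=(p-o)/np.linalg.norm(p-o); return p+n*r
print('bottle',front(225,368,.065,.028),'stand base',front(224,461,.002,.041),'salt',front(95,467,.005,.019),'sstand',front(97,480,.002,.032))
g=cv2.cvtColor(d['frame'],cv2.COLOR_RGB2GRAY)
print(g[172:190,295].tolist(), g[200:218,295].tolist())
E
```

```text
bottle [0.402763   0.41483205] stand base [0.4004446  0.42463904] salt [0.46572199 0.497619  ] sstand [0.46488862 0.49772927]
[120, 123, 121, 122, 122, 119, 121, 125, 123, 118, 124, 155, 184, 190, 190, 186, 186, 180] [124, 118, 118, 123, 124, 125, 130, 131, 137, 136, 117, 90, 77, 76, 138, 130, 89, 91]
```

```bash
python3 - <<'E'
from h import *
from scipy.optimize import least_squares
d=dict(np.load('s5.npz')); P=cloud(d)
def fit(u0,u1,v0,v1,r,c0):
    Q=P[v0:v1,u0:u1].reshape(-1,3); Q=Q[np.hypot(*(Q[:,:2]-c0).T)<.06]
    s=least_squares(lambda c:np.hypot(Q[:,0]-c[0],Q[:,1]-c[1])-r,c0,loss='soft_l1',f_scale=.002)
    print(s.x.round(4),len(Q),abs(s.fun).mean(),Q[:,2].min(),Q[:,2].max())
fit(284,306,150,178,.028,[.40,.42])
fit(319,341,195,225,.028,[.278,.498]) # green bottle
fit(244,258,193,212,.019,[.4645,.4973])
for v in range(150,192,4): print(v,P[v,295].round(3))
E
```

```text
[0.3998 0.4204] 614 0.0009165660355642266 0.07581520397187647 0.14132115588241417
[0.2839 0.4945] 643 0.0019175470085371546 -0.0005584249076766024 0.0974539565974386
[0.4641 0.4989] 264 0.0008020373102348086 0.01349937287492542 0.060182805089635305
150 [0.384 0.442 0.14 ]
154 [0.385 0.442 0.131]
158 [0.385 0.441 0.122]
162 [0.384 0.444 0.115]
166 [0.384 0.444 0.106]
170 [0.385 0.444 0.097]
174 [0.385 0.443 0.087]
178 [0.385 0.445 0.079]
182 [0.386 0.444 0.069]
186 [0.433 0.364 0.017]
190 [0.439 0.353 0.001]
```

>>> jog_arm:
  slide:
    - [0.004,0.001,0.02]
    - [0.004,0.001,0.035]
    - [0.004,0.001,0.05]
    - [0.004,0.001,0.057]
    - [0.004,0.001,0.062]
    - [0.004,0.001,0.062]
    - [0.004,0.001,0.062]
  dr:
    - [0,0,0]
    - [0,0,0]
    - [0,0,0]
    - [0,0,0]
    - [0,0,0]
    - [0,0,0]
    - [0,0,0]

```text
t: 10.35
ee_pos: [0.4013, 0.429, 0.2468]
orientation: [-0.0, 0.707, 0.707, 0.0]
wrist_force: [-1.5, -0.3, 1.9]
finger_gap: 0.631
finger_force: 30.0
```

>>> jog_arm:
  slide:
    - [0,0,0]
    - [0,0,0]
    - [0,0,0]
    - [0,0,0]
    - [0,0,0]
  dr:
    - [0,0,0]
    - [0,0,0]
    - [0,0,0]
    - [0,0,0]
    - [0,0,0]
  claw: 1.0

```text
t: 10.85
ee_pos: [0.401, 0.4287, 0.246]
orientation: [0.0, 0.707, 0.707, -0.0]
wrist_force: [-0.3, -0.1, -0.4]
finger_gap: 1.001
finger_force: 0.0
```

>>> jog_arm:
  slide:
    - [0,0,-0.03]
    - [0,0,-0.07]
    - [0,0,-0.12]
    - [-0.04,0,-0.12]
    - [-0.081,0.006,-0.12]
    - [-0.081,0.006,-0.12]
    - [-0.081,0.006,-0.12]
  dr:
    - [0,0,0]
    - [0,0,0]
    - [0,0,0]
    - [0,0,0]
    - [0,0,0]
    - [0,0,0]
    - [0,0,0]

```text
t: 11.55
ee_pos: [0.4071, 0.3472, 0.3662]
orientation: [-0.0, 0.708, 0.706, 0.0]
wrist_force: [0.1, -0.0, 0.1]
finger_gap: 1.0
finger_force: 0.0
```

```bash
python3 - <<'E'
from h import *
from scipy.optimize import least_squares
d=snap('side','s6.png'); P=cloud(d)
def fit(r,c0,z0,z1):
    Q=P.reshape(-1,3); Q=Q[(np.hypot(*(Q[:,:2]-c0).T)<r+.01)&(Q[:,2]>z0)&(Q[:,2]<z1)]
    s=least_squares(lambda c:np.hypot(Q[:,0]-c[0],Q[:,1]-c[1])-r,c0,loss='soft_l1',f_scale=.002)
    print(s.x.round(4),len(Q),abs(s.fun).mean())
fit(.028,[.40,.425],.02,.08); fit(.028,[.40,.425],.06,.095); fit(.034,[.406,.344],.02,.08); fit(.034,[.406,.344],.05,.08)
fit(.019,[.4645,.4973],.02,.05);fit(.019,[.4645,.4973],.05,.08)
E
python3 go.py .4059 .3438 .065 0
```

```text
[0.4019 0.427 ] 649 0.0008507149458495423
[0.4023 0.4263] 404 0.0009059862489282763
[0.4081 0.3408] 408 0.0014951284308676838
[0.4086 0.3401] 216 0.0018539492594387985
[0.4643 0.4989] 220 0.0008135820367033992
[0.4643 0.4988] 231 0.0008149464502012357
slide [-0.0041 -0.0012  0.1461] dr [ 0.    -0.001 -0.001] t 11.6 ee [0.4071 0.3478 0.3661] q [0.58 0.06 1.86 0.   1.22 0.58] F [ 0.2  0.1 -0.7] gap 0.998 ff 0.0
```

View pics/s6.png

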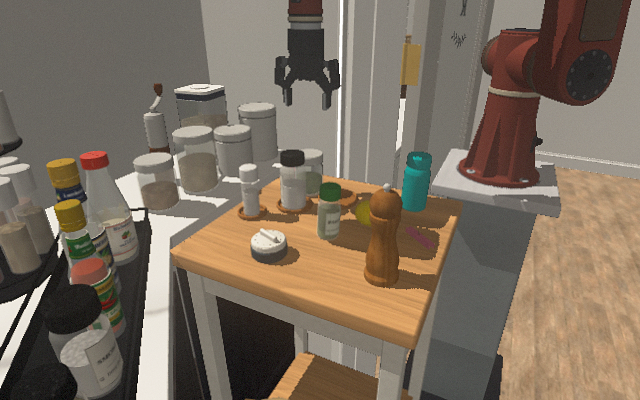

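Both the salt tube (249,195) and the bottle (292,185) stand upright in their stands. The jar is next.

>>> jog_arm:
  slide:
    - [-0.005,0,0.04]
    - [-0.005,0,0.08]
    - [-0.005,0,0.11]
    - [-0.005,0,0.135]
    - [-0.005,0,0.146]
    - [-0.005,0,0.146]
    - [-0.005,0,0.146]
  dr:
    - [0,0,0]
    - [0,0,0]
    - [0,0,0]
    - [0,0,0]
    - [0,0,0]
    - [0,0,0]
    - [0,0,0]

```text
t: 12.3
ee_pos: [0.4075, 0.3436, 0.2209]
orientation: [0.0, 0.707, 0.707, 0.001]
wrist_force: [0.1, 0.0, -0.8]
finger_gap: 0.998
finger_force: 0.0
```

>>> jog_arm:
  slide:
    - [0,0,0]
    - [0,0,0]
    - [0,0,0]
    - [0,0,0]
    - [0,0,0]
    - [0,0,0]
  dr:
    - [0,0,0]
    - [0,0,0]
    - [0,0,0]
    - [0,0,0]
    - [0,0,0]
    - [0,0,0]
  claw: 0.5
  force: 50

```text
t: 12.9
ee_pos: [0.408, 0.3435, 0.2223]
orientation: [0.0, 0.707, 0.707, 0.002]
wrist_force: [0.2, 0.7, 6.3]
finger_gap: 0.782
finger_force: 57.4
```

```bash
python3 go.py .324 .356 .125 0
```

```text
slide [ 0.0126 -0.0838 -0.0579] dr [ 0.003 -0.003 -0.   ] t 12.9 ee [0.408  0.3435 0.2223] q [0.57 0.26 1.95 0.   0.93 0.57] F [0.2 0.7 6.3] gap 0.782 ff 57.385526510188356
```

>>> jog_arm:
  slide:
    - [0,0,-0.03]
    - [0,0,-0.06]
    - [0.003,-0.025,-0.06]
    - [0.008,-0.055,-0.06]
    - [0.0125,-0.084,-0.06]
    - [0.0125,-0.084,-0.06]
    - [0.0125,-0.084,-0.06]
    - [0.0125,-0.084,-0.06]
  dr:
    - [0,0,0]
    - [0,0,0]
    - [0,0,0]
    - [0,0,0]
    - [0,0,0]
    - [0,0,0]
    - [0,0,0]
    - [0,0,0]

```text
t: 13.7
ee_pos: [0.3236, 0.3552, 0.2802]
orientation: [0.0, 0.707, 0.707, 0.0]
wrist_force: [-0.6, 0.8, -2.4]
finger_gap: 0.782
finger_force: 58.2
```

```bash
python3 go.py .324 .356 .071 0; python3 - <<'E'
from h import *
from scipy.optimize import least_squares
d=snap('side'); P=cloud(d); Q=P.reshape(-1,3); c0=[.324,.356]
f=d['frame']; cv2.imwrite('pics/c7.png',cv2.resize(f[60:260,240:420],None,fx=3,fy=3,interpolation=cv2.INTER_CUBIC)[...,::-1])
for z0,z1 in((.07,.1),(.1,.14)):
    S=Q[(np.hypot(*(Q[:,:2]-c0).T)<.044)&(Q[:,2]>z0)&(Q[:,2]<z1)]
    s=least_squares(lambda c:np.hypot(S[:,0]-c[0],S[:,1]-c[1])-.034,c0,loss='soft_l1',f_scale=.002)
    print(s.x.round(4),len(S),abs(s.fun).mean(),S[:,2].min())
E
```

```text
slide [0.0008 0.0004 0.0542] dr [ 0.001 -0.    -0.   ] t 13.7 ee [0.3236 0.3552 0.2802] q [ 0.69  0.06  2.05 -0.    1.04  0.69] F [-0.6  0.8 -2.4] gap 0.782 ff 58.19504414917901
[0.3246 0.3525] 392 0.0007843481453968154 0.0700492053228513
[0.3245 0.3514] 606 0.0022881709888972843 0.10006024062359264
```

View pics/c7.png

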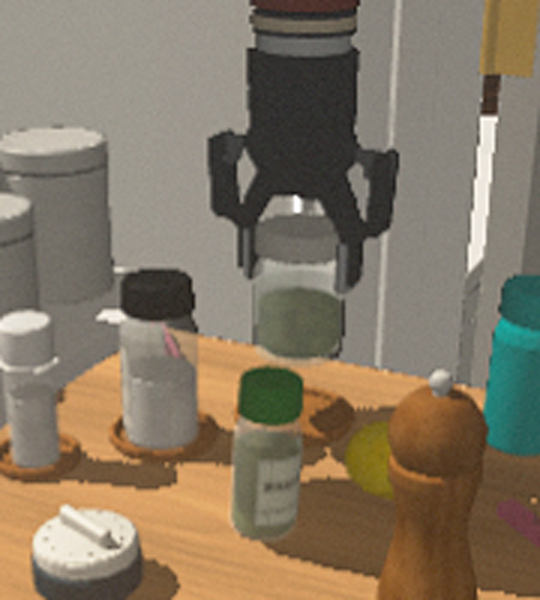

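The jar hangs level at crop (300,330), above the large stand at crop (300,412), which is partly hidden by the green bottle. Lowering it now.

>>> jog_arm:
  slide:
    - [0.0035,-0.0005,0.015]
    - [0.0035,-0.0005,0.03]
    - [0.0035,-0.0005,0.042]
    - [0.0035,-0.0005,0.048]
    - [0.0035,-0.0005,0.053]
    - [0.0035,-0.0005,0.053]
    - [0.0035,-0.0005,0.053]
  dr:
    - [0,0,0]
    - [0,0,0]
    - [0,0,0]
    - [0,0,0]
    - [0,0,0]
    - [0,0,0]
    - [0,0,0]

```text
t: 14.45
ee_pos: [0.3229, 0.359, 0.2275]
orientation: [0.0, 0.707, 0.707, 0.0]
wrist_force: [-0.7, -0.4, -3.5]
finger_gap: 0.781
finger_force: 58.1
```

>>> jog_arm:
  slide:
    - [0,0,0]
    - [0,0,0]
    - [0,0,0]
    - [0,0,0]
    - [0,0,0]
  dr:
    - [0,0,0]
    - [0,0,0]
    - [0,0,0]
    - [0,0,0]
    - [0,0,0]
  claw: 1.0

```text
t: 14.95
ee_pos: [0.3226, 0.3589, 0.2274]
orientation: [0.0, 0.707, 0.707, 0.0]
wrist_force: [-1.2, -0.2, -0.2]
finger_gap: 0.996
finger_force: 0.0
```

>>> jog_arm:
  slide:
    - [0,0,-0.03]
    - [0,0,-0.07]
    - [0,0,-0.12]
    - [0,0,-0.15]
    - [-0.05,0,-0.15]
    - [-0.1,0,-0.15]
    - [-0.1,0,-0.15]
    - [-0.1,0,-0.15]
  dr:
    - [0,0,0]
    - [0,0,0]
    - [0,0,0]
    - [0,0,0]
    - [0,0,0]
    - [0,0,0]
    - [0,0,0]
    - [0,0,0]

```text
t: 15.75
ee_pos: [0.3225, 0.2579, 0.3772]
orientation: [-0.0, 0.708, 0.706, 0.001]
wrist_force: [0.2, 0.3, 0.5]
finger_gap: 0.999
finger_force: 0.0
```

```bash
python3 - <<'E'
from h import *
from scipy.optimize import least_squares
d=snap('side'); P=cloud(d); Q=P.reshape(-1,3); c0=[.324,.356]
S=Q[(np.hypot(*(Q[:,:2]-c0).T)<.044)&(Q[:,2]>.02)&(Q[:,2]<.1)]
s=least_squares(lambda c:np.hypot(S[:,0]-c[0],S[:,1]-c[1])-.034,c0,loss='soft_l1',f_scale=.002); print(s.x,len(S))
t=snap('top'); P=cloud(t)
for c,h in(((.4645,.4973),.112),((.4002,.425),.129),((.324,.356),.104)):
    m=((np.hypot(P[...,0]-c[0],P[...,1]-c[1])<.05)&(abs(P[...,2]-h)<.008)).astype(np.uint8)
    n,l,st,ce=cv2.connectedComponentsWithStats(m)
    if n>1: i=1+st[1:,4].argmax(); print(c,on_plane(t,*ce[i],h).round(4),st[i],np.median(P[l==i][:,2]))
a=np.vstack([d['frame'][130:270,200:480],t['frame'][90:230,180:460]]); cv2.imwrite('pics/c8.png',cv2.resize(a,None,fx=2.1,fy=2.1,interpolation=cv2.INTER_CUBIC)[...,::-1])
E
```

```text
[0.32390049 0.35512582] 726
(0.4645, 0.4973) [0.4613 0.5007 0.112 ] [248 109  20  19 292] 0.11227421398809034
(0.4002, 0.425) [0.4012 0.4264 0.129 ] [282 134  26  27 554] 0.12811782490417295
(0.324, 0.356) [0.3228 0.3583 0.104 ] [313 173  33  33 879] 0.10326446784998933
```

View pics/c8.png

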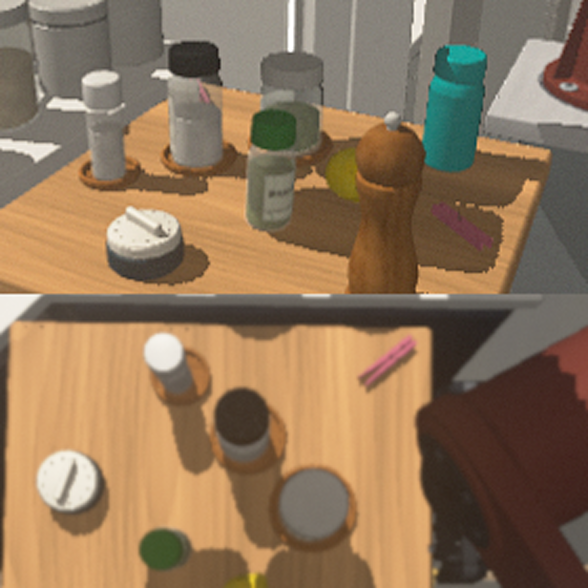

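In the crop all three stand upright inside their rims: salt (105,150), bottle (195,140) and jar (292,130). Offsets are at most about 5 mm and the top heights match the stand floors, so I'm handing in.

```bash
python3 -c "
from plant import robot
print(robot.close_job())"
```

```text
the job is handed in; nothing more can be done
None
```

The job is handed in at about 16 s: salt tube, black-capped bottle and steel-lidded jar each stand upright in their stands, within about 5 mm of centre by my measurements, though `close_job()` returned no verdict.

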